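# Pack the capped bottles and scan the tote

## Robot

A 6-joint arm with a two-finger parallel gripper is mounted at the origin on the work surface. World frame = base frame: x ahead of the robot, y to its left, z up, the work surface at z = 0. Lengths are in m, angles in rad, forces in N, time in s.
With the tool pointing down it reaches from about 0.35 to 0.975 m from the base axis. Payload 4.9 kg.
Tool frame: the origin (TCP) lies on the front face of the gripper's body, between the roots of the fingers; the fingertips stand ctrl.finger_overhang ahead of it and the grasp point (between the pads) lies 54 mm ahead of it (ctrl.finger_overhang is the distance from the TCP to the fingertips, in m); z points along the fingers, y is the line along which they close (so a half turn about z gives the same grasp; the last joint's range is limited). The gripper opens to 85 mm and grips with 20 to 120 N. Pads are 22 mm wide; open, the fingers measure 114 mm over their backs; the gripper's body (76 mm by 85 mm) begins 54 mm behind the grasp point. The pads swing forward as they close: fully open they stand 13 mm farther back than shut.
Start: joints at [-1.445, 0.053, 1.613, -0, 1.476, -0.119], TCP at [0.151, -0.606, 0.304] pointing down, gripper open.
Joint ranges: [-3.01, 3.01], [-1.01, 2.22], [0.06, 2.58], [-1.02, 4.17], [0.09, 2.62], [-3.14, 3.14]. Speed limits (rad/s): [2.57, 2.57, 3.14, 3.14, 3.14, 3.14].

## Interface

Orientations are given as a rotation vector (axis times angle).
In Python, from station import ctrl, vision gives the robot as it stands. The module is installed in compiled form; this text tells all that it offers.
- The arm moves only by the tool drive_tool, never from a script. Its argument "rows" is a list of rows, each a list of 2 entries, a list of its own where there are three numbers: the shift along the tool's x, y, z in m, then the turn about the tool's z in rad. A call has 1 to 10 rows; each row shifts and turns the commanded pose from where the row before left it, along the tool's axes as they then stand; what a row does not reach is not made up. A row lasts 1/10 s, in which the tool goes at most 50 mm and 8.59 degrees, less where a joint would pass 70% of its speed; a pose out of reach is approached as far as the arm can. A call with a gripper value outside its range is refused whole. "jaw" is the closure, from 0 (fully open) to 1 (shut), set as the call begins (left out, the last holds). The fingers move at their own pace and stop on an object; "grip_force" is the grip in N (left out, the last holds). Time passes only in rows, so rows that do not move let the fingers close. It gives the time, the measured TCP pose, the force, the opening and the grip force at its end, in the units of the state.
- ctrl.get_obs(): the state, without advancing time (a new reading comes with each control period).
- vision.get_image(name): name is "side" or "top"; returns a dict with "image" (420x560x3 uint8, blue, green, red), "vertical_fov" (degrees; the focal length in pixels is half the picture's height over the tangent of half this angle, whatever the lens; pixels are square), "cx", "cy" (the principal point, pixels), "R" (3x3) and "t" (3): a world point X has camera coordinates R X + t. Camera axes: x right, y down, z forward; pixel columns grow to the right and rows downward; lengths in m; the calibration is good to about 2 mm. A picture is of the moment at which its call begins. There is no depth.
- ctrl.finish_job(): hands the job in; it is judged then, once.
The state is a dict: "t": time; "q": joint angles; "dq": joint speeds; "effort": joint torques, N m; "tool_pos": TCP position; "tool_rot": TCP orientation; "contact_force": force on the tool from outside, world axes, zero at the start; "wrist_torque": the same for the moment, N m; "opening": finger opening in m; "grip_force": force on a finger pad.
Only numpy, scipy, OpenCV 4.12 (cv2) and the standard library are available. Lean on these libraries where they do the work, as an engineer would, in place of code of your own. Each camera call takes 0.05 s, during which the arm holds its last target. There are 200 camera calls.

## Task

One by one, take the two capped bottles out of the capping machine's catch tray and stand them upright in the grey tote beside the bottle already there, without dropping them, and leave the uncapped bottle standing in the tray. Then pick up the scanner, point its window squarely at the middle of the barcode label on the tote's side from about a hand's width away and hold it still there for two seconds. Finally lay the scanner, right side up, back on its white mat; do not knock over the other bottles.

Things in the scene. Friction and masses are not known exactly. Their poses are not given: they have to be found in the camera images.
- capper: fixed white capping machine with an aluminium catch tray. Origin at the centre of the tray's underside. Tray 220 mm (x) by 200 mm (y), walls 4 mm thick and 25 mm high, floor 4 mm thick. Towards +y a chute rises from the tray's edge (y = 100 mm, 25 mm high) to the casing (y = 210 to 430 mm, x = -130 to 130 mm, 290 mm high)
- bottle_a: capped (finished) bottle in the catch tray: white plastic bottle, 44 mm diameter, straight up to 62 mm, then a short shoulder to 70 mm; origin at the centre of its underside, z up when standing. Screw cap 38 mm diameter from 70 to 88 mm, so 88 mm tall. About 120 g
- bottle_b: the other capped bottle in the catch tray, the same as bottle_a
- bottle_open: uncapped bottle in the catch tray, must stay there: white plastic bottle, 44 mm diameter, straight up to 62 mm, then a short shoulder to 70 mm; origin at the centre of its underside, z up when standing. Bare narrow neck 24 mm diameter with a dark open mouth, 82 mm tall
- bottle_packed: capped bottle, the same as bottle_a, already standing in the tote near its -x short end
- tote: fixed open grey plastic tote, 240 mm (x) by 170 mm (y) outside (rim lip 250 by 178), 65 mm high, walls and floor 4 mm thick. Origin at the centre of its underside. The label plate is on its -y side
- label (a point): centre of the white barcode label (70 mm wide, 40 mm high) on the tote's -y side, 42 mm above the work surface, its top leaning back 30 degrees towards the tote. This point's axes are the tote's: the label faces the tote's -y (and upward)
- scanner: loose black stick-shaped barcode scanner lying on the mat: 150 mm long along its x (x = -75 to 75 mm). Handle 34 mm wide (y) and 32 mm high from x = -75 to 50 mm, wider head (50 mm wide, 34 mm high) from x = 45 to 75 mm with the window on its end face. Flat underside; origin at the centre of the underside. 180 g
- scanner_window (a point): centre of the scanner's window on the end of its head, 75 mm from the scanner's origin along +x and 17 mm above its underside. Axes are the scanner's; the scanner looks along +x
- mat: fixed white mat of the scanner, 210 mm (x) by 120 mm (y), 3 mm thick; origin at the centre of its underside
Things that resemble listed ones, but are neither listed nor needed, are in the scene too. What is shaped like the scanner but pink or turquoise is not meant. Leave any pink look-alike of the bottle_a alone.

How it is judged:
On the way, in this order (a step that is already met when the one before it is completed fails the run):
1. one capped bottle stands in the tote, released (((x of bottle_a in the frame of tote between -0.115 and 0.115 m and y of bottle_a in the frame of tote between -0.08 and 0.08 m and z of bottle_a in the frame of tote between -0.005 and 0.02 m and angle between bottle_a's own z axis and vertical below 0.15 rad and contact force between the fingers and bottle_a below 0.05 N and linear speed of bottle_a below 0.03 m/s) or (x of bottle_b in the frame of tote between -0.115 and 0.115 m and y of bottle_b in the frame of tote between -0.08 and 0.08 m and z of bottle_b in the frame of tote between -0.005 and 0.02 m and angle between bottle_b's own z axis and vertical below 0.15 rad and contact force between the fingers and bottle_b below 0.05 N and linear speed of bottle_b below 0.03 m/s))), for 0.2 s.
2. both capped bottles stand in the tote, released (x of bottle_a in the frame of tote between -0.115 and 0.115 m and y of bottle_a in the frame of tote between -0.08 and 0.08 m and z of bottle_a in the frame of tote between -0.005 and 0.02 m and angle between each of bottle_a, bottle_b's own z axis and vertical below 0.15 rad and contact force between the fingers and bottle_a below 0.05 N and linear speed of each of bottle_a, bottle_b below 0.03 m/s and x of bottle_b in the frame of tote between -0.115 and 0.115 m and y of bottle_b in the frame of tote between -0.08 and 0.08 m and z of bottle_b in the frame of tote between -0.005 and 0.02 m and contact force between the fingers and bottle_b below 0.05 N), for 0.2 s.
3. held scanner's axis passes within 18 mm (sideways and in height) of the label's centre, window 30 to 160 mm from it, within 40 degrees of square to the tote's side, still for 1 s (x of label in the frame of scanner_window between 0.03 and 0.16 m and y of label in the frame of scanner_window between -0.018 and 0.018 m and z of label in the frame of scanner_window between -0.018 and 0.018 m and angle between the x axis of scanner and the y axis of tote, either way round below 0.7 rad and y of scanner_window in the frame of tote below -0.11 m and contact force between the fingers and scanner above 0.5 N and linear speed of scanner below 0.03 m/s and angular speed of scanner below 0.2 rad/s), for 1 s.
At the end, for the whole second after the job is handed in: All three capped bottles stand upright (within 0.15 rad) in the tote, the uncapped one stands in the catch tray, and the scanner lies at rest right side up (within 0.12 rad) on its mat, its origin within 65 mm along the mat's x and 50 mm along its y of the mat's centre (all of step 2 and x of bottle_packed in the frame of tote between -0.115 and 0.115 m and y of bottle_packed in the frame of tote between -0.08 and 0.08 m and z of bottle_packed in the frame of tote between -0.005 and 0.02 m and angle between each of bottle_packed, bottle_open's own z axis and vertical below 0.15 rad and x of bottle_open in the frame of capper between -0.105 and 0.105 m and y of bottle_open in the frame of capper between -0.095 and 0.095 m and z of bottle_open in the frame of capper between -0.005 and 0.02 m and x of scanner in the frame of mat between -0.065 and 0.065 m and y of scanner in the frame of mat between -0.05 and 0.05 m and z of scanner in the frame of mat between -0.003 and 0.01 m and angle between scanner's own z axis and vertical below 0.12 rad and linear speed of scanner below 0.03 m/s); the robot touches nothing.
It fails at once if a capped bottle was dropped (faster than 0.6 m/s out of the fingers) ((contact force between the fingers and bottle_a below 0.01 N and linear speed of bottle_a above 0.6 m/s) or (contact force between the fingers and bottle_b below 0.01 N and linear speed of bottle_b above 0.6 m/s)).
It fails at once if the packed or the uncapped bottle was knocked over (angle between any of bottle_packed, bottle_open's own z axis and vertical above 0.6 rad).
It also fails if it takes over 69 s, if anything falls off the work surface, if the arm or the gripper's body presses on something with over 40 N, if the wrist force passes 120 N, or if a joint passes its speed limit or range.

## Working session

There is one attempt and no reset: what is moved stays moved. The work goes in short steps, Python scripts to look and compute and a tool call to move; the robot and the scene stay as the last step left them, time stands still between calls to the robot, and variables do not carry over. Pictures are saved under pics/ and viewed, at most 10 in all, crops included, and the job is handed in when it is done.

Besides the shell and the picture viewer there is one more tool, called after ">>>" as name(argument=value, ...) on one line, values as JSON. drive_tool: Moves the arm, as the interface text tells. Its arguments: {"type":"object","properties":{"rows":{"type":"array","items":{"type":"array"}},"jaw":{"type":"number"},"grip_force":{"type":"number"}},"required":["rows"]}

```bash
mkdir -p pics; python3 - <<'E'
from station import ctrl, vision
import cv2,numpy as np,pickle
d={}
for n in("side","top"):
    r=vision.get_image(n);cv2.imwrite(f"pics/{n}0.png",r["image"]);d[n]=r
    print(n,r["vertical_fov"],r["cx"],r["cy"],np.round(r["R"],3).tolist(),np.round(r["t"],3).tolist())
pickle.dump(d,open("im0.pkl","wb"))
print(ctrl.get_obs(),ctrl.finger_overhang)
E
```

```text
side 46.204317388200366 275.3014812925052 210.2712566915824 [[0.999, -0.053, -0.011], [-0.043, -0.646, -0.762], [0.034, 0.761, -0.648]] [-0.538, -0.019, 1.584]
top 51.64018779931047 279.24691518212444 207.67355255709597 [[0.018, -1.0, -0.003], [-0.994, -0.017, -0.107], [0.107, 0.005, -0.994]] [-0.139, 0.516, 1.397]
{'t': 0.1, 'q': array([-1.44497996e+00,  5.33048147e-02,  1.61414214e+00, -2.13199705e-05,
        1.47600426e+00, -1.19010794e-01]), 'dq': array([ 1.38451426e-03, -3.78582282e-03, -3.03892836e-03,  7.38655575e-05,
        1.03957496e-03,  7.45451025e-05]), 'effort': array([ 1.20419998e-03, -3.94900775e+01, -3.71360815e+01, -2.07227259e-05,
        3.96690506e-03,  5.24382617e-07]), 'tool_pos': array([ 0.15142876, -0.60594   ,  0.30278586]), 'tool_rot': array([-3.11623855e+00, -3.83390085e-01,  4.32444308e-05]), 'contact_force': array([-0.34609331, -1.04263649,  0.11226734]), 'wrist_torque': array([0.01784757, 0.00800931, 0.02684942]), 'grip_force': 0.0, 'opening': 0.0853214079273956} 0.0726
```

View pics/side0.png

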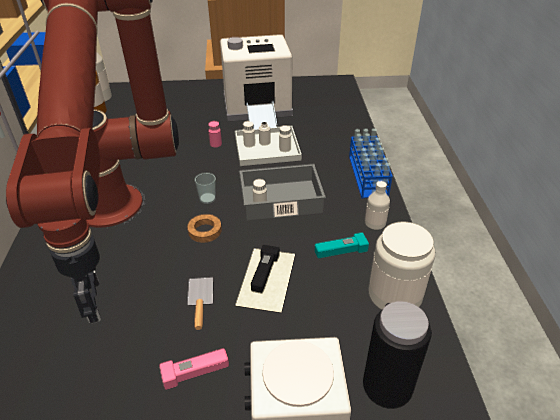

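View pics/top0.png

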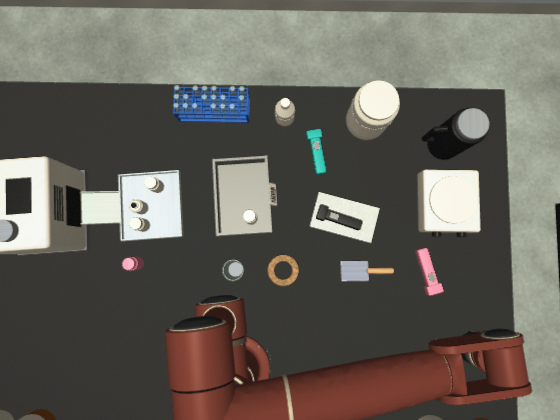

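```bash
cat > h.py <<'E'
import numpy as np,cv2,pickle
def ray(r,u,v):
    f=210/np.tan(np.radians(r["vertical_fov"]/2));R=np.array(r["R"]);t=np.array(r["t"])
    return -R.T@t, R.T@np.array([(u-r["cx"])/f,(v-r["cy"])/f,1])
def pl(r,u,v,z):
    c,d=ray(r,u,v);return c+d*(z-c[2])/d[2]
def proj(r,X):
    f=210/np.tan(np.radians(r["vertical_fov"]/2));p=np.array(r["R"])@np.array(X)+np.array(r["t"])
    return np.array([r["cx"]+f*p[0]/p[2],r["cy"]+f*p[1]/p[2]])
def tri(a,ua,b,ub):
    c1,d1=ray(a,*ua);c2,d2=ray(b,*ub);s=np.linalg.lstsq(np.c_[d1,-d2],c2-c1,rcond=None)[0]
    p,q=c1+s[0]*d1,c2+s[1]*d2;return (p+q)/2,np.linalg.norm(p-q)
E
python3 - <<'E'
import pickle,cv2,numpy as np
d=pickle.load(open("im0.pkl","rb"))
T=d["top"]["image"];S=d["side"]["image"]
a=cv2.resize(T[150:250,112:278],None,fx=4.8,fy=4.8,interpolation=2)[:,:796]
cv2.imwrite("pics/c1.png",a)
b=cv2.resize(T[185:250,300:390],None,fx=4.4,fy=4.4,interpolation=2)
c=cv2.resize(S[115:225,230:335],None,fx=3.8,fy=3.8,interpolation=2)
o=np.zeros((420,797,3),np.uint8);o[:b.shape[0],:b.shape[1]]=b;o[:418,398:797]=c
cv2.imwrite("pics/c2.png",o)
E
```

```text
(no output)
```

View pics/c1.png

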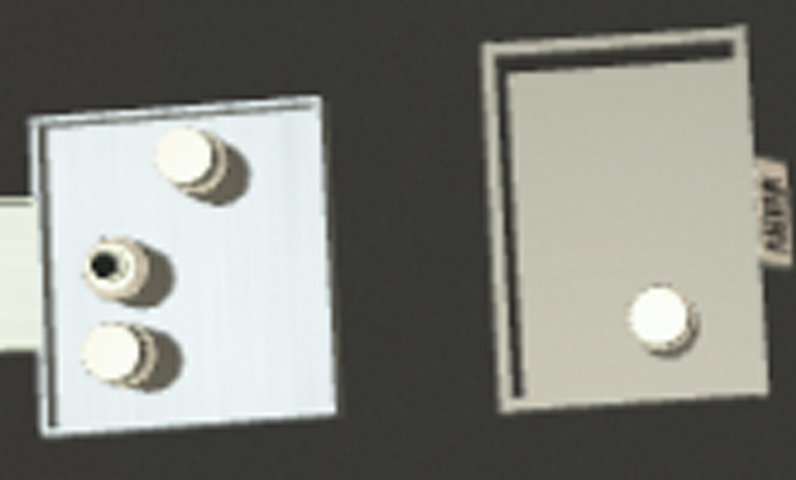

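View pics/c2.png

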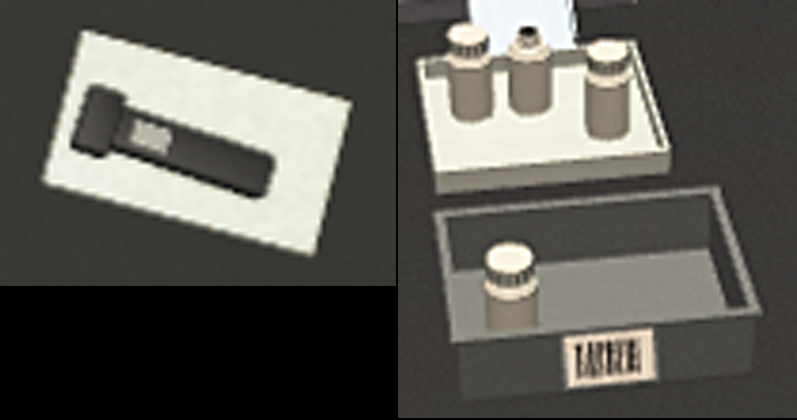

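```bash
python3 - <<'E'
import pickle
from h import *
d=pickle.load(open("im0.pkl","rb"));T,S=d["top"],d["side"]
p=lambda x,y:((x+.5)/4.8-.5+112,(y+.5)/4.8-.5+150)
q=lambda x,y:((x+.5)/4.4-.5+300,(y+.5)/4.4-.5+185)
s=lambda x,y:((x-398+.5)/3.8-.5+230,(y+.5)/3.8-.5+115)
P=lambda n,v:print(n,np.round(v,4))
for n,a,b,z in[("capR",(184,157),(608,49),.092),("capL",(113,353),(468,34),.092),("open",(104,265),(528,30),.086),("packed",(660,317),(509,256),.092)]:
    P(n,pl(T,*p(*a),z)); t,g=tri(T,p(*a),S,s(*b)); P(" tri",[*t,g])
for n,c,z in[("tray",[(30,118),(320,97),(337,413),(43,437)],.025),("tote",[(483,43),(746,27),(768,394),(500,411)],.065)]:
    w=np.array([pl(T,*p(*x),z) for x in c]);P(n,w[:,:2]);P(" c",w.mean(0));P(" sides",np.linalg.norm(w-np.roll(w,-1,0),axis=1))
    v=w[0]+w[1]-w[2]-w[3];P(" xdir deg",np.degrees(np.arctan2(v[1],v[0])))
lt,g=tri(T,p(771,212),S,s(610,358));P("label",[*lt,g]);P(" z42",pl(T,*p(771,212),.042))
w=np.array([pl(T,*q(*x),.003) for x in[(83,31),(350,101),(315,254),(44,183)]]);P("mat",w.mean(0));P(" sides",np.linalg.norm(w-np.roll(w,-1,0),axis=1))
v=w[0]+w[3]-w[1]-w[2];P(" dir",np.degrees(np.arctan2(v[1],v[0])))
# scanner contour: dark blob in mat
I=T["image"];m=np.full(I.shape[:2],0,np.uint8)
cv2.fillPoly(m,[np.int32([q(*x) for x in[(88,38),(343,105),(312,246),(52,179)]])],1)
g=(I.max(2)<130)&(m>0)
k=cv2.morphologyEx(g.astype(np.uint8),cv2.MORPH_CLOSE,np.ones((7,7)))
ys,xs=np.nonzero(k);print("n",len(xs))
W=np.array([pl(T,x,y,.03)[:2] for x,y in zip(xs,ys)]);c=W.mean(0);u=np.linalg.eigh(np.cov((W-c).T))[1][:,1];u*=np.sign(u[1])
a=(W-c)@u;b=(W-c)@np.array([-u[1],u[0]]);P("scan c",c);P("dir",np.degrees(np.arctan2(u[1],u[0])));P("ext",[a.min(),a.max(),b.min(),b.max()])
P("mid",c+u*(a.min()+a.max())/2)
for n,x,z in[("headfar top",(88,85),.037),("head near",(72,145),.037),("rear L",(275,157),.035),("rear R",(262,198),.035)]:P(n,pl(T,*q(*x),z))
E
```

```text
capR [0.5845 0.2797 0.092 ]
 tri [0.5867 0.2799 0.0917 0.0042]
capL [0.4546 0.3195 0.092 ]
 tri [0.4562 0.3204 0.0899 0.0029]
open [0.5128 0.3306 0.086 ]
 tri [0.514  0.3308 0.0858 0.0024]
packed [ 0.4843 -0.036   0.092 ]
 tri [ 0.4857 -0.0359  0.092   0.0027]
tray [[0.6208 0.4083]
 [0.639  0.2082]
 [0.4208 0.1873]
 [0.401  0.3868]]
 c [0.5204 0.2976 0.025 ]
 sides [0.2009 0.2192 0.2005 0.2209]
 xdir deg 5.5338
tote [[ 0.6701  0.09  ]
 [ 0.6841 -0.0871]
 [ 0.4368 -0.1068]
 [ 0.4225  0.0703]]
 c [ 0.5534 -0.0084  0.065 ]
 sides [0.1777 0.2481 0.1777 0.2484]
 xdir deg 4.5531
label [ 0.5632 -0.1058  0.0385  0.0021]
 z42 [ 0.5616 -0.1059  0.042 ]
mat [ 0.4937 -0.3474  0.003 ]
 sides [0.2089 0.1193 0.2103 0.1199]
 dir 76.1921
n 537
scan c [ 0.4888 -0.3202]
dir 72.2089
ext [-0.0802  0.0688 -0.0259  0.0252]
mid [ 0.487  -0.3256]
headfar top [ 0.5315 -0.261   0.037 ]
head near [ 0.4867 -0.2496  0.037 ]
rear L [ 0.4806 -0.3998  0.035 ]
rear R [ 0.4501 -0.3902  0.035 ]
```

>>> drive_tool(rows=[[[0.02, -0.014, 0], 0], [[0.03, -0.02, 0], 0], [[0.03, -0.021, 0], 0], [[0.03, -0.021, 0], 0], [[0.03, -0.021, 0], 0], [[0.03, -0.021, 0], 0], [[0.03, -0.021, 0], 0], [[0.03, -0.021, 0], 0], [[0.03, -0.021, 0], 0], [[0.03, -0.021, 0], 0]], jaw=0, grip_force=40)

```text
t: 1.1
tool_pos: [0.3845, -0.3386, 0.3034]
tool_rot: [-3.118, -0.383, 0.001]
contact_force: [0.3, -0.3, 0.2]
opening: 0.0855
grip_force: 0.0
```

>>> drive_tool(rows=[[[0.03, -0.021, 0], 0], [[0.03, -0.021, 0], 0], [[0.03, -0.021, 0], 0], [[0.03, -0.021, 0], 0], [[0.027, -0.023, 0], 0], [[0.018, -0.034, 0], 0], [[0.016, -0.034, 0], 0], [[0.016, -0.034, 0], 0], [[0.016, -0.034, 0], 0], [[0.016, -0.034, 0], 0]])

```text
t: 2.1
tool_pos: [0.5387, -0.0142, 0.3034]
tool_rot: [-3.118, -0.384, 0.001]
contact_force: [1.1, -0.3, 0.3]
opening: 0.0852
grip_force: 0.0
```

>>> drive_tool(rows=[[[0.015, -0.034, 0], 0.02], [[0.015, -0.034, 0], 0.02], [[0.015, -0.034, 0], 0.02], [[0.015, -0.034, 0], 0], [[0.015, -0.034, 0], 0], [[0.015, -0.034, 0], 0], [[0.01, -0.02, 0], 0], [[0, 0, 0], 0]])

```text
t: 2.9
tool_pos: [0.5915, 0.2261, 0.303]
tool_rot: [-3.127, -0.295, 0.002]
contact_force: [-0.5, -0.7, -0.2]
opening: 0.0854
grip_force: 0.0
```

```bash
cat > go.py <<'E'
import sys
from station import ctrl
from h import *
from scipy.spatial.transform import Rotation as Ro
o=ctrl.get_obs();R=Ro.from_rotvec(o["tool_rot"]).as_matrix();h=np.degrees(np.arctan2(R[1,0],R[0,0]))
print("t",round(o["t"],2),"tcp",np.round(o["tool_pos"],4),"h",round(h,2),"z",np.round(R[:,2],3),"open",round(o["opening"],4),"gf",round(o["grip_force"],1),"F",np.round(o["contact_force"],1))
for a in sys.argv[1:]:
    X=np.array(eval(a));print("to",X,"tool delta",np.round(R.T@(X-o["tool_pos"]),4))
E
python3 go.py .585,.280,.3 .585,.280,.104
```

```text
t 2.9 tcp [0.5915 0.2261 0.303 ] h 10.78 z [-0.001  0.    -1.   ] open 0.0854 gf 0.0 F [-0.5 -0.7 -0.2]
to [0.585 0.28  0.3  ] tool delta [ 0.0037 -0.0542  0.003 ]
to [0.585 0.28  0.104] tool delta [ 0.0039 -0.0541  0.199 ]
```

>>> drive_tool(rows=[[[0.002, -0.02, 0], 0], [[0.002, -0.02, 0], 0], [[0.001, -0.014, 0.01], 0], [[0, 0, 0.03], 0], [[0, 0, 0.03], 0], [[0, 0, 0.03], 0], [[0, 0, 0.03], 0], [[0, 0, 0.03], 0], [[0, 0, 0.025], 0], [[0, 0, 0.014], 0]])

```text
t: 3.9
tool_pos: [0.5848, 0.2763, 0.101]
tool_rot: [3.127, 0.289, -0.008]
contact_force: [0.0, -0.4, -0.6]
opening: 0.0853
grip_force: 0.0
```

>>> drive_tool(rows=[[[0, 0, 0], 0], [[0, 0, 0], 0], [[0, 0, 0], 0], [[0, 0, 0], 0], [[0, 0, 0], 0], [[0, 0, 0], 0], [[0, 0, 0], 0]], jaw=1)

```text
t: 4.6
tool_pos: [0.588, 0.2781, 0.1073]
tool_rot: [-3.127, -0.29, -0.006]
contact_force: [0.1, 0.3, 5.1]
opening: 0.043
grip_force: 41.2
```

```bash
python3 go.py
```

```text
t 4.6 tcp [0.588  0.2781 0.1073] h 10.59 z [ 0.004  0.001 -1.   ] open 0.043 gf 41.2 F [0.1 0.3 5.1]
```

>>> drive_tool(rows=[[[0, 0, -0.005], 0], [[0, 0, -0.012], 0], [[0, 0, -0.02], 0], [[0, 0, -0.025], 0], [[0, 0, -0.025], 0], [[0, 0, -0.018], 0], [[0, 0.005, -0.01], 0], [[-0.001, 0.012, -0.002], 0], [[-0.001, 0.02, 0], 0.02], [[-0.002, 0.025, 0], 0.02]])

```text
t: 5.6
tool_pos: [0.593, 0.2147, 0.2203]
tool_rot: [3.133, 0.227, -0.004]
contact_force: [-0.6, -0.1, -1.4]
opening: 0.0429
grip_force: 40.8
```

>>> drive_tool(rows=[[[-0.002, 0.03, 0], 0.02], [[-0.002, 0.03, 0], 0.02], [[-0.002, 0.03, 0], 0.02], [[-0.002, 0.03, 0], 0], [[-0.002, 0.03, 0], 0], [[-0.002, 0.028, 0], 0], [[-0.001, 0.02, 0], 0], [[-0.001, 0.012, 0], 0], [[0, 0.006, 0], 0], [[0, 0, 0], 0]])

```text
t: 6.6
tool_pos: [0.6013, -0.0009, 0.2212]
tool_rot: [-3.138, -0.132, 0.002]
contact_force: [-0.5, 1.0, -1.9]
opening: 0.0423
grip_force: 40.8
```

```bash
python3 go.py .623,-.003,.22 .623,-.003,.107; python3 - <<'E'
from station import vision
import cv2,numpy as np
a=vision.get_image("side")["image"][90:240,200:360];b=vision.get_image("top")["image"][140:260,110:290]
a=cv2.resize(a,(400,375));b=cv2.resize(b,(400,267));o=np.zeros((375,800,3),np.uint8);o[:,:400]=a;o[:267,400:]=b
cv2.imwrite("pics/d1.png",o)
E
```

```text
t 6.6 tcp [ 0.6013 -0.0009  0.2212] h 4.81 z [-0.001  0.    -1.   ] open 0.0423 gf 40.8 F [-0.5  1.  -1.9]
to [ 0.623 -0.003  0.22 ] tool delta [0.0215 0.0039 0.0012]
to [ 0.623 -0.003  0.107] tool delta [0.0216 0.004  0.1142]
```

View pics/d1.png

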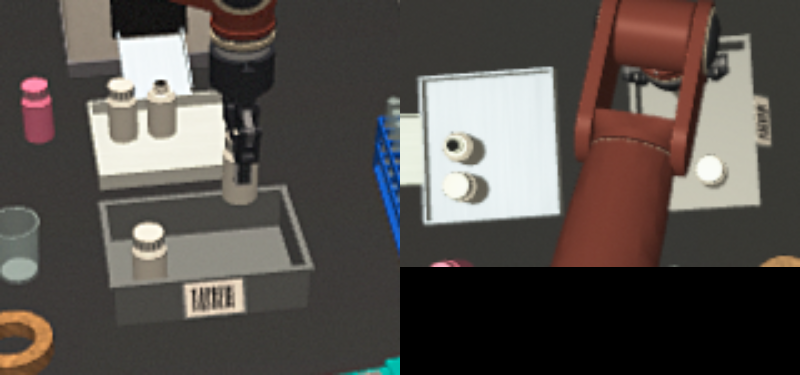

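>>> drive_tool(rows=[[[0.008, 0.002, 0.01], 0], [[0.01, 0.002, 0.02], 0], [[0.004, 0, 0.025], 0], [[0, 0, 0.02], 0], [[0, 0, 0.015], 0], [[0, 0, 0.01], 0], [[0, 0, 0.008], 0], [[0, 0, 0.003], 0], [[0, 0, 0], 0], [[0, 0, 0], 0]])

```text
t: 7.7
tool_pos: [0.6244, -0.0026, 0.1119]
tool_rot: [3.138, 0.133, 0.003]
contact_force: [-0.4, -0.3, -1.2]
opening: 0.0428
grip_force: 40.8
```

```bash
python3 go.py .623,-.003,.107
```

```text
t 7.7 tcp [ 0.6244 -0.0026  0.1119] h 4.86 z [ 0.002 -0.    -1.   ] open 0.0428 gf 40.8 F [-0.4 -0.3 -1.2]
to [ 0.623 -0.003  0.107] tool delta [-0.0015  0.0003  0.0049]
```

>>> drive_tool(rows=[[[0, 0, 0.002], 0], [[0, 0, 0.002], 0], [[0, 0, 0.001], 0], [[0, 0, 0], 0], [[0, 0, 0], 0]])

```text
t: 8.2
tool_pos: [0.6243, -0.0025, 0.1073]
tool_rot: [3.139, 0.133, 0.001]
contact_force: [-3.3, -0.5, 6.4]
opening: 0.0429
grip_force: 41.4
```

>>> drive_tool(rows=[[[0, 0, 0], 0], [[0, 0, 0], 0], [[0, 0, 0], 0], [[0, 0, 0], 0], [[0, 0, 0], 0], [[0, 0, 0], 0], [[0, 0, -0.01], 0], [[0, 0, -0.03], 0], [[0, 0, -0.035], 0], [[0, 0, -0.035], 0]], jaw=0)

```text
t: 9.2
tool_pos: [0.6236, -0.0024, 0.2176]
tool_rot: [-3.139, -0.133, 0.0]
contact_force: [1.2, -0.2, 0.2]
opening: 0.0853
grip_force: 0.0
```

>>> drive_tool(rows=[[[0, 0, -0.02], 0], [[-0.02, -0.02, 0], -0.02], [[-0.014, -0.033, 0], -0.02], [[-0.014, -0.033, 0], -0.02], [[-0.014, -0.033, 0], -0.02], [[-0.014, -0.033, 0], -0.02], [[-0.014, -0.033, 0], 0], [[-0.014, -0.033, 0], 0], [[-0.01, -0.033, 0], 0], [[-0.01, -0.033, 0], 0]])

```text
t: 10.2
tool_pos: [0.4568, 0.2611, 0.237]
tool_rot: [-3.128, -0.29, -0.002]
contact_force: [0.1, 0.3, -0.2]
opening: 0.0856
grip_force: 0.0
```

```bash
python3 go.py .4555,.32,.25 .4555,.32,.104
```

```text
t 10.2 tcp [0.4568 0.2611 0.237 ] h 10.59 z [ 0.001  0.001 -1.   ] open 0.0856 gf 0.0 F [ 0.1  0.3 -0.2]
to [0.4555 0.32   0.25  ] tool delta [ 0.0096 -0.0581 -0.013 ]
to [0.4555 0.32   0.104 ] tool delta [ 0.0094 -0.0581  0.133 ]
```

>>> drive_tool(rows=[[[0.004, -0.022, 0], 0], [[0.003, -0.02, 0], 0], [[0.001, -0.01, 0], 0], [[0, 0, 0], 0], [[0, 0, 0], 0]])

```text
t: 10.7
tool_pos: [0.456, 0.3121, 0.2361]
tool_rot: [3.128, 0.29, 0.0]
contact_force: [-0.2, 0.4, 0.2]
opening: 0.0855
grip_force: 0.0
```

```bash
python3 go.py .4555,.32,.104
```

```text
t 10.7 tcp [0.456  0.3121 0.2361] h 10.58 z [ 0. -0. -1.] open 0.0855 gf 0.0 F [-0.2  0.4  0.2]
to [0.4555 0.32   0.104 ] tool delta [ 0.001  -0.0079  0.1321]
```

>>> drive_tool(rows=[[[0.001, -0.008, 0.01], 0], [[0, 0, 0.025], 0], [[0, 0, 0.025], 0], [[0, 0, 0.025], 0], [[0, 0, 0.022], 0], [[0, 0, 0.015], 0], [[0, 0, 0.007], 0], [[0, 0, 0.003], 0], [[0, 0, 0], 0], [[0, 0, 0], 0]])

```text
t: 11.7
tool_pos: [0.4562, 0.3209, 0.1051]
tool_rot: [-3.127, -0.29, -0.003]
contact_force: [-0.6, 0.3, -0.1]
opening: 0.0855
grip_force: 0.0
```

>>> drive_tool(rows=[[[0, 0, 0], 0], [[0, 0, 0], 0], [[0, 0, 0], 0], [[0, 0, 0], 0], [[0, 0, 0], 0], [[0, 0, 0], 0], [[0, 0, 0], 0], [[0, 0, 0], 0]], jaw=1)

```text
t: 12.5
tool_pos: [0.4558, 0.3208, 0.1046]
tool_rot: [-3.128, -0.29, -0.002]
contact_force: [-1.7, 0.9, 5.6]
opening: 0.0429
grip_force: 41.2
```

>>> drive_tool(rows=[[[0, 0, -0.005], 0], [[0, 0, -0.012], 0], [[0, 0, -0.02], 0], [[0, 0, -0.025], 0], [[0, 0, -0.025], 0], [[0, 0, -0.018], 0], [[0, 0.005, -0.012], 0], [[0.002, 0.012, -0.003], 0], [[0.004, 0.02, 0], 0.02], [[0.005, 0.025, 0], 0.02]])

```text
t: 13.5
tool_pos: [0.4767, 0.2603, 0.2228]
tool_rot: [3.133, 0.227, -0.003]
contact_force: [-0.6, 0.4, -1.0]
opening: 0.0431
grip_force: 40.8
```

>>> drive_tool(rows=[[[0.004, 0.03, 0], 0.02], [[0.004, 0.032, 0], 0.02], [[0.005, 0.034, 0], 0.02], [[0.005, 0.034, 0], 0], [[0.005, 0.034, 0], 0], [[0.005, 0.034, 0], 0], [[0.005, 0.03, 0], 0], [[0.004, 0.025, 0], 0], [[0.003, 0.016, 0], 0], [[0, 0.007, 0], 0]])

```text
t: 14.5
tool_pos: [0.5438, -0.0109, 0.223]
tool_rot: [-3.139, -0.13, 0.003]
contact_force: [0.2, -1.4, -1.3]
opening: 0.0426
grip_force: 40.8
```

>>> drive_tool(rows=[[[0, 0, 0], 0], [[0, 0, 0], 0]])

```text
t: 14.7
tool_pos: [0.5437, -0.0087, 0.2235]
tool_rot: [-3.138, -0.134, 0.001]
contact_force: [0.8, 0.4, -1.6]
opening: 0.0427
grip_force: 40.8
```

```bash
python3 go.py .5564,-.008,.1046
```

```text
t 14.7 tcp [ 0.5437 -0.0087  0.2235] h 4.89 z [-0.001  0.001 -1.   ] open 0.0427 gf 40.8 F [ 0.8  0.4 -1.6]
to [ 0.5564 -0.008   0.1046] tool delta [0.0128 0.0005 0.1189]
```

>>> drive_tool(rows=[[[0.007, 0, 0.01], 0], [[0.006, 0, 0.02], 0], [[0, 0, 0.025], 0], [[0, 0, 0.022], 0], [[0, 0, 0.016], 0], [[0, 0, 0.01], 0], [[0, 0, 0.008], 0], [[0, 0, 0.004], 0], [[0, 0, 0.002], 0], [[0, 0, 0], 0]])

```text
t: 15.7
tool_pos: [0.5574, -0.0082, 0.1074]
tool_rot: [3.139, 0.133, 0.001]
contact_force: [-0.1, -0.6, -0.2]
opening: 0.0429
grip_force: 40.8
```

>>> drive_tool(rows=[[[0, 0, 0.002], 0], [[0, 0, 0.001], 0], [[0, 0, 0], 0], [[0, 0, 0], 0]])

```text
t: 16.1
tool_pos: [0.5574, -0.0083, 0.1046]
tool_rot: [3.139, 0.133, 0.002]
contact_force: [-1.5, -0.1, 3.8]
opening: 0.0426
grip_force: 41.0
```

>>> drive_tool(rows=[[[0, 0, 0], 0], [[0, 0, 0], 0], [[0, 0, 0], 0], [[0, 0, 0], 0], [[0, 0, 0], 0], [[0, 0, 0], 0], [[0, 0, -0.01], 0], [[0, 0, -0.03], 0], [[0, 0, -0.035], 0], [[0, 0, -0.035], 0]], jaw=0)

```text
t: 17.1
tool_pos: [0.5568, -0.0081, 0.2156]
tool_rot: [-3.139, -0.133, 0.0]
contact_force: [0.3, 0.0, -0.1]
opening: 0.0854
grip_force: 0.0
```

>>> drive_tool(rows=[[[-0.005, 0.02, -0.01], 0], [[-0.01, 0.033, 0], 0], [[-0.011, 0.036, 0], 0], [[-0.011, 0.036, 0], 0], [[-0.011, 0.036, 0], 0], [[-0.011, 0.036, 0], 0], [[-0.011, 0.036, 0], 0], [[-0.01, 0.034, 0], 0], [[-0.01, 0.028, 0], 0], [[-0.007, 0.015, 0], 0]])

```text
t: 18.1
tool_pos: [0.4861, -0.3274, 0.2248]
tool_rot: [3.138, 0.13, 0.001]
contact_force: [0.3, 0.8, 0.2]
opening: 0.0854
grip_force: 0.0
```

>>> drive_tool(rows=[[[0, 0, 0], -0.08], [[0, 0, 0], -0.14], [[0, 0, 0], -0.14], [[0, 0, 0], -0.14], [[0, 0, 0], -0.14], [[0, 0, 0], -0.14], [[0, 0, 0], -0.14], [[0, 0, 0], -0.14], [[0, 0, 0], -0.12], [[0, 0, 0], 0]])

```text
t: 19.1
tool_pos: [0.4868, -0.3247, 0.2243]
tool_rot: [2.534, 1.857, 0.001]
contact_force: [-0.1, -0.6, -0.5]
opening: 0.0855
grip_force: 0.0
```

>>> drive_tool(rows=[[[0, 0, 0], 0], [[0, 0, 0], 0]])

```text
t: 19.3
tool_pos: [0.4867, -0.325, 0.2241]
tool_rot: [2.535, 1.855, 0.0]
contact_force: [0.1, 0.3, -0.6]
opening: 0.0853
grip_force: 0.0
```

```bash
python3 go.py .487,-.3255,.081; python3 - <<'E'
from station import vision
import cv2,numpy as np
r=vision.get_image("side")["image"]
a=r[90:310,200:360];b=vision.get_image("top")["image"][140:260,110:390]
a=cv2.resize(a,(400,550));b=cv2.resize(b,(400,171));o=np.zeros((550,800,3),np.uint8);o[:,:400]=a;o[:171,400:]=b
cv2.imwrite("pics/d2.png",o)
E
```

```text
t 19.3 tcp [ 0.4867 -0.325   0.2241] h 72.39 z [ 0.  0. -1.] open 0.0853 gf 0.0 F [ 0.1  0.3 -0.6]
to [ 0.487  -0.3255  0.081 ] tool delta [-0.0004  0.0004  0.1431]
```

View pics/d2.png

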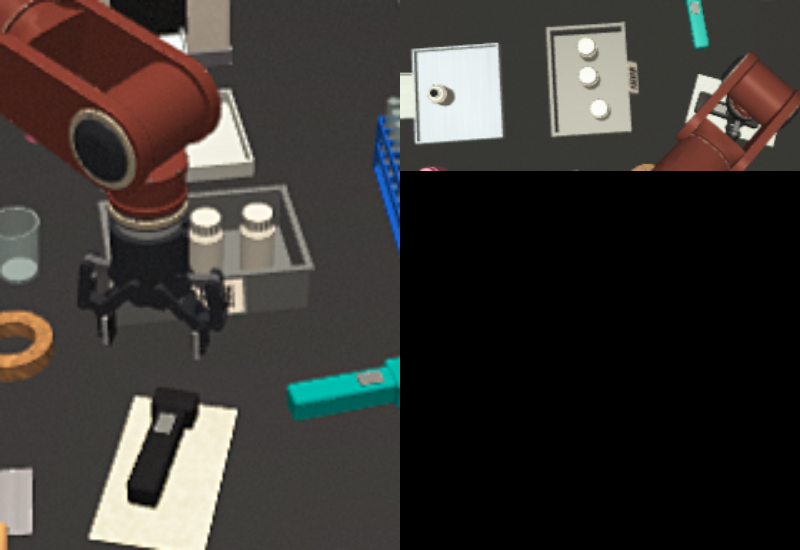

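>>> drive_tool(rows=[[[0, 0, 0.012], 0], [[0, 0, 0.025], 0], [[0, 0, 0.025], 0], [[0, 0, 0.025], 0], [[0, 0, 0.022], 0], [[0, 0, 0.015], 0], [[0, 0, 0.008], 0], [[0, 0, 0.006], 0], [[0, 0, 0], 0], [[0, 0, 0], 0]])

```text
t: 20.4
tool_pos: [0.4871, -0.3257, 0.0868]
tool_rot: [2.533, 1.856, 0.001]
contact_force: [-0.2, -0.1, -0.8]
opening: 0.0853
grip_force: 0.0
```

>>> drive_tool(rows=[[[0, 0, 0], 0], [[0, 0, 0], 0], [[0, 0, 0], 0], [[0, 0, 0], 0], [[0, 0, 0], 0], [[0, 0, 0], 0], [[0, 0, 0], 0], [[0, 0, 0], 0]], jaw=1, grip_force=50)

```text
t: 21.2
tool_pos: [0.4871, -0.3257, 0.0867]
tool_rot: [2.533, 1.856, 0.001]
contact_force: [0.1, -0.2, 6.9]
opening: 0.0329
grip_force: 52.4
```

```bash
python3 go.py
```

```text
t 21.2 tcp [ 0.4871 -0.3257  0.0867] h 72.47 z [ 0.001 -0.001 -1.   ] open 0.0329 gf 52.4 F [ 0.1 -0.2  6.9]
```

>>> drive_tool(rows=[[[0, 0, -0.005], 0], [[0, 0, -0.012], 0], [[0, 0, -0.015], 0], [[0, 0, -0.01], 0], [[0.012, 0.01, 0], 0], [[0.018, 0.015, 0], 0], [[0.018, 0.015, 0], 0], [[0.018, 0.015, 0], 0], [[0.009, 0.008, 0], 0], [[0.004, 0.003, 0], 0]])

```text
t: 22.2
tool_pos: [0.5744, -0.2688, 0.1278]
tool_rot: [-2.532, -1.859, 0.0]
contact_force: [0.4, 0.3, -1.0]
opening: 0.0327
grip_force: 51.6
```

>>> drive_tool(rows=[[[0, 0, 0], -0.05], [[0, 0, 0], -0.09], [[0, 0, 0], -0.1], [[0, 0, 0], -0.09], [[0, 0, 0], -0.055], [[0, 0, 0.005], 0], [[0, 0, 0.01], 0], [[0, 0, 0.005], 0], [[0, 0, 0], 0], [[0, 0, 0], 0]])

```text
t: 23.2
tool_pos: [0.5731, -0.2697, 0.1073]
tool_rot: [-2.132, -2.306, 0.0]
contact_force: [0.0, 0.9, -1.4]
opening: 0.033
grip_force: 51.6
```

```bash
python3 go.py .5743,-.2705,.1087; python3 - <<'E'
from station import vision
import cv2,numpy as np,pickle
d={n:vision.get_image(n) for n in("side","top")};pickle.dump(d,open("im1.pkl","wb"))
a=cv2.resize(d["side"]["image"][170:290,215:345],(500,462));b=cv2.resize(d["top"]["image"][145:245,250:350],(300,300))
o=np.zeros((462,800,3),np.uint8);o[:,:500]=a;o[:300,500:]=b
cv2.imwrite("pics/d3.png",o)
E
```

```text
t 23.2 tcp [ 0.5731 -0.2697  0.1073] h 94.51 z [-0.001  0.    -1.   ] open 0.033 gf 51.6 F [ 0.   0.9 -1.4]
to [ 0.5743 -0.2705  0.1087] tool delta [-0.0009  0.0011 -0.0014]
```

View pics/d3.png

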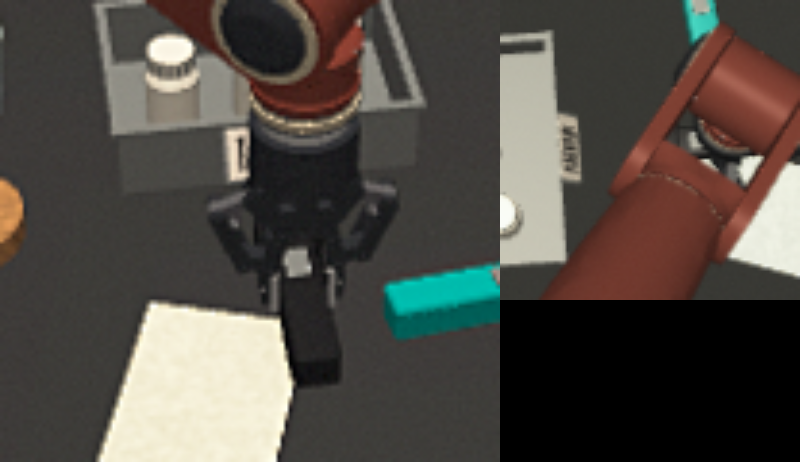

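>>> drive_tool(rows=[[[0, 0.001, -0.001], 0], [[0, 0, 0], 0], [[0, 0, 0], 0], [[0, 0, 0], 0], [[0, 0, 0], 0], [[0, 0, 0], 0], [[0, 0, 0], 0], [[0, 0, 0], 0], [[0, 0, 0], 0], [[0, 0, 0], 0]])

```text
t: 24.3
tool_pos: [0.5743, -0.2698, 0.1089]
tool_rot: [-2.132, -2.307, -0.0]
contact_force: [0.3, 0.7, -1.8]
opening: 0.0328
grip_force: 51.6
```

```bash
python3 go.py; python3 - <<'E'
import pickle
from h import *
r=pickle.load(open("im1.pkl","rb"))["side"];k=np.radians(94.5);X=np.array([np.cos(k),np.sin(k),0]);Y=np.array([-X[1],X[0],0])
o=np.array([.5731,-.2697,.0236])
for x,y,z in[(-.075,.017,0),(-.075,-.017,0),(-.075,.017,.032),(-.075,-.017,.032)]:
    u,v=proj(r,o+x*X+y*Y+[0,0,z]);print(np.round([(u-215)*500/130,(v-170)*462/120]))
E
```

```text
t 24.3 tcp [ 0.5743 -0.2698  0.1089] h 94.52 z [ 0.  0. -1.] open 0.0328 gf 51.6 F [ 0.3  0.7 -1.8]
[291. 387.]
[339. 382.]
[292. 356.]
[340. 351.]
```

>>> drive_tool(rows=[[[0, 0, 0], 0], [[0, 0, 0], 0], [[0, 0, 0], 0], [[0, 0, 0], 0], [[0, 0, 0], 0], [[0, 0, 0], 0], [[0, 0, 0], 0], [[0, 0, 0], 0], [[0, 0, 0], 0], [[0, 0, 0], 0]])

```text
t: 25.3
tool_pos: [0.5743, -0.2697, 0.1089]
tool_rot: [2.132, 2.307, 0.0]
contact_force: [-1.1, 0.1, -1.6]
opening: 0.0334
grip_force: 51.6
```

>>> drive_tool(rows=[[[0, 0, 0], 0], [[0, 0, 0], 0], [[0, 0, 0], 0], [[0, 0, -0.006], 0], [[0, 0, -0.014], 0.05], [[0, 0, 0], 0.09], [[0, 0, 0], 0.1], [[0, 0, 0], 0.09], [[0, 0, 0], 0.055], [[0, 0, 0], 0]])

```text
t: 26.3
tool_pos: [0.5745, -0.2698, 0.1294]
tool_rot: [2.533, 1.857, 0.0]
contact_force: [-0.6, 0.4, -2.0]
opening: 0.0329
grip_force: 51.5
```

>>> drive_tool(rows=[[[-0.01, -0.008, 0], 0], [[-0.018, -0.015, 0], 0], [[-0.018, -0.015, 0], 0], [[-0.018, -0.015, 0], 0], [[-0.01, -0.01, 0], 0], [[-0.005, -0.003, 0], 0], [[0, 0, 0], 0], [[0, 0, 0], 0]])

```text
t: 27.1
tool_pos: [0.488, -0.3251, 0.1291]
tool_rot: [2.533, 1.857, 0.001]
contact_force: [0.4, -0.7, -1.7]
opening: 0.0335
grip_force: 51.5
```

```bash
python3 go.py .4871,-.3257,.0867
```

```text
t 27.1 tcp [ 0.488  -0.3251  0.1291] h 72.49 z [ 0.001  0.    -1.   ] open 0.0335 gf 51.5 F [ 0.4 -0.7 -1.7]
to [ 0.4871 -0.3257  0.0867] tool delta [-0.0009 -0.0007  0.0424]
```

>>> drive_tool(rows=[[[0, 0, 0.008], 0], [[0, 0, 0.014], 0], [[0, 0, 0.01], 0], [[0, 0, 0.005], 0], [[0, 0, 0.003], 0], [[0, 0, 0.002], 0], [[0, 0, 0], 0], [[0, 0, 0], 0]])

```text
t: 27.9
tool_pos: [0.4879, -0.3255, 0.0873]
tool_rot: [2.533, 1.856, 0.0]
contact_force: [0.4, 0.2, -2.1]
opening: 0.0328
grip_force: 51.5
```

>>> drive_tool(rows=[[[0, 0, 0.001], 0], [[0, 0, 0], 0], [[0, 0, 0], 0]])

```text
t: 28.2
tool_pos: [0.488, -0.3255, 0.0867]
tool_rot: [2.533, 1.856, 0.0]
contact_force: [-0.9, 0.3, 3.0]
opening: 0.0328
grip_force: 52.0
```

Contact with the mat; release and withdraw.

>>> drive_tool(rows=[[[0, 0, 0], 0], [[0, 0, 0], 0], [[0, 0, 0], 0], [[0, 0, 0], 0], [[0, 0, 0], 0], [[0, 0, 0], 0], [[0, 0, -0.01], 0], [[0, 0, -0.025], 0], [[0, 0, -0.035], 0], [[0, 0, -0.035], 0]], jaw=0)

```text
t: 29.2
tool_pos: [0.4874, -0.325, 0.1923]
tool_rot: [-2.534, -1.857, 0.0]
contact_force: [0.5, 0.1, 0.7]
opening: 0.0856
grip_force: 0.0
```

>>> drive_tool(rows=[[[0, 0, -0.035], 0], [[0, 0, -0.03], 0], [[0, 0, -0.02], 0], [[0, 0, 0], 0], [[0, 0, 0], 0]])

```text
t: 29.7
tool_pos: [0.4875, -0.3251, 0.2761]
tool_rot: [2.533, 1.857, 0.0]
contact_force: [-1.1, -0.3, -0.6]
opening: 0.0853
grip_force: 0.0
```

```bash
python3 go.py; python3 - <<'E'
from station import vision
import cv2,numpy as np
a=vision.get_image("side")["image"][90:310,200:360];b=vision.get_image("top")["image"][140:260,110:390]
a=cv2.resize(a,(400,550));b=cv2.resize(b,(400,171));o=np.zeros((550,800,3),np.uint8);o[:,:400]=a;o[:171,400:]=b
cv2.imwrite("pics/d4.png",o)
E
```

```text
t 29.7 tcp [ 0.4875 -0.3251  0.2761] h 72.47 z [ 0.001 -0.    -1.   ] open 0.0853 gf 0.0 F [-1.1 -0.3 -0.6]
```

View pics/d4.png

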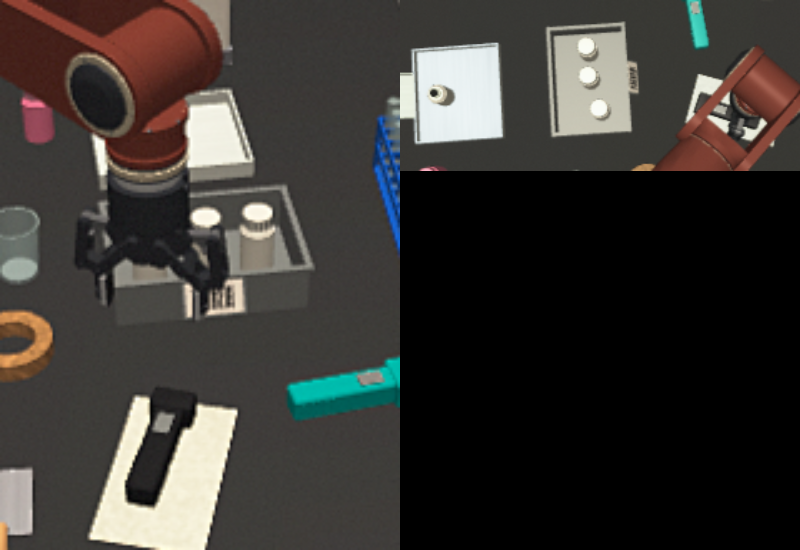

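The scanner lies on its mat, three capped bottles stand in the tote, and the open bottle stands in the tray.

```bash
python3 -c "
from station import ctrl
print(ctrl.finish_job())"
```

```text
the job is handed in; nothing more can be done
None
```

I've handed the job in at about 30 s on the robot's clock: both capped bottles stand in the tote beside the packed one, the uncapped bottle is still in the tray, and the scanner was held about 90 mm from the label for over two seconds, then laid back on its mat. The last pictures before handing in showed everything in place; `finish_job` gave no verdict.

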